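# Close a button badge in the hand press and keep the lever down

## Task

Set the blue badge, coloured face up, in the steel die of the badge press, then push the shuttle fully in until it stops under the ram. Press the lever all the way down onto the badge and finish while still holding it down there: do not let go. Leave the yellow and green badges and the other things on the desk where they are.

Things in the scene. Friction and masses are not known exactly. Their poses are not given: they have to be found in the camera images.
- badge_press: red desk-top badge press, fixed to the desk; origin at desk level on the vertical axis of its ram; its +x points to the back of the press (column), -x to its front, where the lever's grip is, +y to the loading side of its shuttle (the left seen from the front). Base plate 130 x 240 mm, 16 mm high; column and head are 52 mm wide (y), the column at x 41..71 mm, the head (x -19..71 mm) with its underside at 98 mm and top at 128 mm. Use its orientation for all the parts below.
- shuttle (a joint): aluminium shuttle that carries the die along the press's -y: 0 = out at the loading side (die 125 mm from the ram axis), 0.125 m = fully in, against its stop, die under the ram. About 2 N of friction, it stays where it is left; it starts at 0 to 0.02
- shuttle_knob (a point): centre of the upright black push knob at the shuttle's outer (+y) end, 85 mm from the die centre: 21 mm diameter, from 40 to 73 mm above the desk (this point 57 mm)
- die (a joint): travel of the steel die downward in the shuttle against its spring, m: 0 = up, 0.006 = bottomed; spring 2.5 N to start and 2.5 N per mm
- die_floor (a point): centre of the floor of the die's round recess, 40 mm above the desk while the die is up; z axis up. The recess is 2.5 mm deep, 47 mm wide at the floor, flaring to 51 mm at the rim (die 59 mm outside); the badge lies in it and stands 11.5 mm proud. The ram lies 0.1 m and more away in y while the shuttle is out, so the die is open from above
- badge_blue_center (a point): centre of the blue badge (white flower on its face), loose on the desk face up; round, 44 mm diameter, 14 mm thick (upright side from 3 to 11 mm, face slightly domed), about 30 g; z axis out of its face
- badge_yellow_center (a point): centre of the yellow badge, same shape, to be left alone
- badge_green_center (a point): centre of the green badge, same shape, to be left alone
- press_lever (a joint): press lever, rad: 0 = up at rest (31.5 degrees above level, pointing to the front), 0.60 = all the way down at its stop (about 3 degrees below level). A spring lifts it back whenever it is let go; with a badge under the ram about 7 N at the grip holds it down. Its pivot is a level axis along the press's y, 50 mm behind the ram axis (+x) and 150 mm above the desk; the ram sinks 33 mm over the full travel and presses the badge and the sprung die down about 4 mm at the end
- lever_grip (a point): middle of the black rubber cross grip at the lever's end: round bar 24 mm thick, 84 mm long along the press's y, 170 mm from the lever's pivot; about 239 mm above the desk at rest and 141 mm when fully down, where it lies 120 mm in front of the ram axis
- press_ram: steel ram with a 40 mm round dark foot, moved up and down by the lever; origin at the centre of its foot's underside (83 mm above the desk at rest)
- watercolour_tin: flat black paint tin 71 x 127 x 21 mm, origin under its centre; bystander
- ink_bottle: small brown dropper bottle 33 mm wide, 102 mm high, origin under its centre; bystander
- glue_stick: white and red glue stick, 27 mm wide, 88 mm high, standing, origin under its centre; bystander
- mug: white mug 82 mm wide, 91 mm high, origin under its centre; bystander
- tape_measure: pocket tape measure 56 x 60 x 31 mm, origin under its centre; bystander

How it is judged (in metres and radians):
On the way, in this order (a step that is already met when the one before it is completed fails the run):
1. the blue badge lies flat and face up in the die's recess (horizontal distance between badge_blue_center and die_floor below 0.004 m and z of badge_blue_center in the frame of die_floor between 0.0045 and 0.0095 m and angle between badge_blue_center's own z axis and vertical below 0.1 rad), for 0.2 s.
2. the shuttle is fully in, with the badge in its die (all of step 1 and value of joint shuttle above 0.121 m), for 0.2 s.
At the end, for the whole second after the job is handed in: Robot still pushing the lever (over 2 N), lever all the way down (over 0.56 of 0.60 rad), shuttle within 4 mm of fully in; blue badge flat, face up, within 4 mm of the die centre; ram bears on it (over 4 N) and the sprung die is pressed down over 1.5 mm (all of step 2 and value of joint press_lever above 0.56 rad and value of joint die above 0.0015 m and contact force between press_ram and anything else above 4 N and contact force between any of the fingers, the arm and press_lever above 2 N); the arm keeps its last pose, push and grip.
It fails at once if the yellow or the green badge is moved more than 20 mm (distance of any of badge_yellow_center, badge_green_center from where it was at the start of the episode above 0.02 m).
It fails at once if the paint tin, ink bottle, glue stick, mug or tape measure is moved more than 20 mm or knocked over (distance of any of watercolour_tin, ink_bottle, glue_stick, mug, tape_measure from where it was at the start of the episode above 0.02 m or angle between any of ink_bottle, glue_stick, mug's own z axis and vertical above 0.6 rad).
It also fails if it takes over 67 s, if anything falls off the work surface, if the arm or the gripper's body presses on something with over 40 N, if the wrist force passes 120 N, or if a joint passes its speed limit or range.

## Robot

A 7-joint arm with a two-finger parallel gripper is mounted at the origin on a cart in front of the work surface, level with it; the furniture and walls round the work are solid. World frame = base frame: x ahead of the robot, y to its left, z up, the work surface at z = 0. Lengths are in m, angles in degrees, forces in N, time in s.
With the tool pointing down it reaches from about 0.4 to 0.9 m from the base axis. Payload 5.5 kg.
Tool frame: the origin (TCP) lies on the centre line of the jaws, within the pads' length; the fingertips stand 17 mm ahead of it and the grasp point (between the pads) lies 2 mm behind it (env.finger_overhang is the distance from the TCP to the fingertips, in m); z points along the fingers, y is the line along which they close (so a half turn about z gives the same grasp; the last joint's range is limited). The gripper opens to 85 mm and grips with 20 to 120 N. Pads are 22 mm wide; open, the fingers measure 114 mm over their backs; the gripper's body (76 mm by 85 mm) begins 54 mm behind the grasp point. The pads swing forward as they close: fully open they stand 13 mm farther back than shut.
Start: joints at [-55.909, 28.699, -24.465, 88.831, 12.651, 65.22, -12.049], TCP at [0.212, 0.615, 0.248] pointing down, gripper open.
Joint ranges: [-164.97, 164.97], [-17.58, 116.51], [-87.97, 89.64], [11.32, 138.91], [-80.73, 260.73], [10.89, 115.49], [-147.41, 147.41]. Speed limits (degrees/s): [147.25, 147.25, 180, 180, 180, 180, 180].

## Interface

Orientations are given as [roll, pitch, yaw] about the fixed x, y, z axes, in that order (R = Rz(yaw) Ry(pitch) Rx(roll)).
In Python, from bench import env gives the robot as it stands.
- The arm moves only by the shell command python3 -m pendant 'ROWS' [FORCE]. ROWS is a JSON object of lists of equal length, an entry for each row: "fingers": the gripper's target within -1 to 1 (fully open at 1, half-way at 0, shut at -1); "slide": the shift along the tool's x, y, z in cm, a list of three; "delta_rot": the turn, a rotation vector about the tool's x, y, z in degrees, a list of three. In form: {"fingers": [fingers, ...], "slide": [[x, y, z], ...], "delta_rot": [[wx, wy, wz], ...]}. A call has 1 to 20 rows; each row is the pose to reach, as a shift and turn from the pose commanded when the call began, along the tool's axes at that moment; what a row does not reach only later rows make up. A row lasts 1/10 s, in which the tool goes at most 50 mm and 8.59 degrees, less where a joint would pass 70% of its speed; a pose out of reach is approached as far as the arm can. A call with a gripper value outside its range is refused whole. The fingers move at their own pace and stop on an object; FORCE is the grip in N (left out, the last holds). Time passes only in rows, so rows that repeat a pose let the fingers close. It gives the time, the measured TCP pose, the force, the opening and the grip force at its end, in the units of the state.
- env.sense(): the state, without advancing time (a new reading comes with each control period).
- env.read_camera(name): name is "side" or "top" or "wrist"; returns a dict with "frame" (400x640x3 uint8, red, green, blue), "vfov" (degrees; the focal length in pixels is half the picture's height over the tangent of half this angle, whatever the lens; pixels are square), "cx", "cy" (the principal point, pixels), "distortion" ([k1, k2, p1, p2, k3] as OpenCV has them; the pictures are not rectified), "view" (4x4, takes a point from world to camera coordinates). Camera axes: x right, y down, z forward; pixel columns grow to the right and rows downward; lengths in m; the calibration is good to about 2 mm. A picture is of the moment at which its call begins. There is no depth.
- env.finish_job(): hands the job in; it is judged then, once.
Trained networks look in a picture, given as the dict that the camera call returned (one of the last four; its "shot" number tells which), for a name from the list of things; names that differ only in an ending like _2 or _b are one class to them, and where a whole thing is asked for, a point or a joint stands for the part that bears it (a point fixed in the world has none). Each returns a list of dicts, best first, with "confidence" (0 to 1); they miss things now and then, are a little off and sometimes report something else, mostly with a low value. They report only what shows in the picture. A call takes as long as a camera call.
- env.boxes_of(picture, thing): "xy" ([column, row] in pixels, amid what is visible of it).
- env.place_of(picture, thing): "xy" ([column, row] in pixels: a listed point, or the origin of a listed thing).
The state is a dict: "clock": time; "q": joint angles; "joint_vel": joint speeds; "effort": joint torques, N m; "position": TCP position; "tcp_rot": TCP orientation; "contact_force": force on the tool from outside, world axes, zero at the start; "moment": the same for the moment, N m; "finger_gap": finger opening in m; "grip_force": force on a finger pad.
Only numpy, scipy, OpenCV 4.12 (cv2) and the standard library are available. Lean on these libraries where they do the work, as an engineer would, in place of code of your own. Each camera call takes 0.05 s, during which the arm holds its last target. There are 200 camera calls.

## Working session

There is one attempt and no reset: what is moved stays moved. The work goes in short steps, Python scripts to look and compute and a shell command to move; the robot and the scene stay as the last step left them, time stands still between calls to the robot, and variables do not carry over. Pictures are saved under pics/ and viewed, at most 11 in all, crops included, and the job is handed in when it is done.

```bash
mkdir -p pics
cat > h.py <<'E'
import numpy as np, cv2
from scipy.spatial.transform import Rotation as R
from bench import env
def K(p):
    f=p["frame"].shape[0]/2/np.tan(np.radians(p["vfov"])/2)
    return np.array([[f,0,p["cx"]],[0,f,p["cy"]],[0,0,1.]])
def onz(p,xy,z):
    u=cv2.undistortPoints(np.array([[xy]],float),K(p),np.array(p["distortion"],float))[0,0]
    V=np.array(p["view"]);o=-V[:3,:3].T@V[:3,3];d=V[:3,:3].T@np.array([*u,1])
    return o+d*(z-o[2])/d[2]
def proj(p,X):
    V=np.array(p["view"])
    return cv2.projectPoints(np.array([X],float),cv2.Rodrigues(V[:3,:3])[0],V[:3,3],K(p),np.array(p["distortion"],float))[0][0,0]
def save(p,n): cv2.imwrite("pics/"+n,p["frame"][:,:,::-1])
def tool(target,rpy=None):
    s=env.sense(); M=R.from_euler('xyz',s["tcp_rot"],degrees=True)
    print("slide cm",np.round(M.inv().apply(np.array(target)-s["position"])*100,2))
    if rpy is not None: print("rot",np.round((M.inv()*R.from_euler('xyz',rpy,degrees=True)).as_rotvec(degrees=True),2))
E
cat > look.py <<'E'
from h import *
Z=dict(badge_blue_center=.007,badge_yellow_center=.007,badge_green_center=.007,badge_press=0,shuttle_knob=.057,die_floor=.04,lever_grip=.239,press_ram=.083,watercolour_tin=0,ink_bottle=0,glue_stick=0,mug=0,tape_measure=0)
for c in("top","side"):
    p=env.read_camera(c); save(p,c+"0.png")
    for n,z in Z.items():
        for d in env.place_of(p,n)[:2]:
            print(c,n,round(d["confidence"],2),np.round(d["xy"]),np.round(onz(p,d["xy"],z),3))
s=env.sense();print(s)
E
python3 look.py
```

```text
top badge_blue_center 0.62 [362. 185.] [ 0.566 -0.159  0.007]
top badge_yellow_center 0.45 [390. 213.] [ 0.449 -0.269  0.007]
top badge_green_center 0.64 [249. 191.] [0.548 0.295 0.007]
top badge_green_center 0.59 [354. 210.] [ 0.465 -0.124  0.007]
top badge_press 0.64 [298. 185.] [0.57  0.101 0.   ]
top shuttle_knob 0.9 [249. 194.] [0.533 0.287 0.057]
top lever_grip 0.77 [298. 212.] [0.452 0.086 0.239]
top press_ram 0.51 [300. 187.] [0.553 0.088 0.083]
top watercolour_tin 0.86 [201. 195.] [0.533 0.495 0.   ]
top watercolour_tin 0.27 [299. 209.] [0.471 0.097 0.   ]
top ink_bottle 0.41 [214. 173.] [0.624 0.442 0.   ]
top glue_stick 0.67 [202. 171.] [0.633 0.492 0.   ]
top mug 0.9 [442. 192.] [ 0.532 -0.483  0.   ]
top tape_measure 0.51 [423. 230.] [ 0.381 -0.401  0.   ]
side badge_blue_center 0.51 [352. 181.] [ 0.381 -0.406  0.007]
side badge_yellow_center 0.46 [306. 254.] [0.554 0.098 0.007]
side badge_yellow_center 0.42 [336. 196.] [ 0.449 -0.282  0.007]
side badge_green_center 0.39 [332. 221.] [ 0.466 -0.101  0.007]
side badge_press 0.65 [305. 251.] [0.557 0.072 0.   ]
side die_flo
[... 422 characters left out ...]
lock': 1.4, 'q': array([-55.90686261,  28.69921146, -24.46398213,  88.83185558,
        12.65107137,  65.21889095, -12.04936006]), 'joint_vel': array([-0.07239351, -0.05585448, -0.03502772, -0.03424144,  0.02064661,
        0.05404728,  0.03071498]), 'effort': array([-8.82888125e-04, -5.69365954e+01, -5.81106350e+00, -2.81345183e+01,
        1.26917896e-02,  1.58606443e-03,  1.80564086e-06]), 'position': array([0.21173624, 0.61454764, 0.24830682]), 'tcp_rot': array([ 1.79998560e+02, -1.36369314e-03,  1.60987727e+02]), 'contact_force': array([-0.38556008,  0.98268487, -0.04351922]), 'moment': array([-0.01302955,  0.07897238, -0.00389965]), 'grip_force': 0.0, 'finger_gap': 0.08567474532434323}
```

View pictures.

Run:
```python
import cv2
a=cv2.imread("pics/top0.png")[130:260,170:470];b=cv2.imread("pics/side0.png")[130:390,180:440]
cv2.imwrite("pics/a.png",cv2.resize(a,None,fx=2.66,fy=2.66,interpolation=2))
cv2.imwrite("pics/b.png",cv2.resize(b,None,fx=2.3,fy=2.3,interpolation=2))
```

```text
(no output)
```

View pics/a.png

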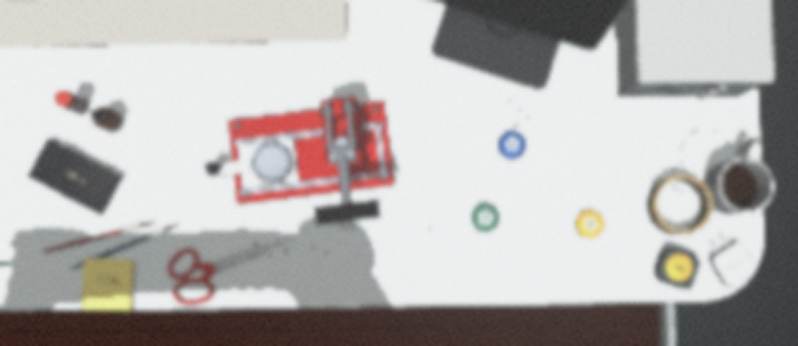

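View pics/b.png

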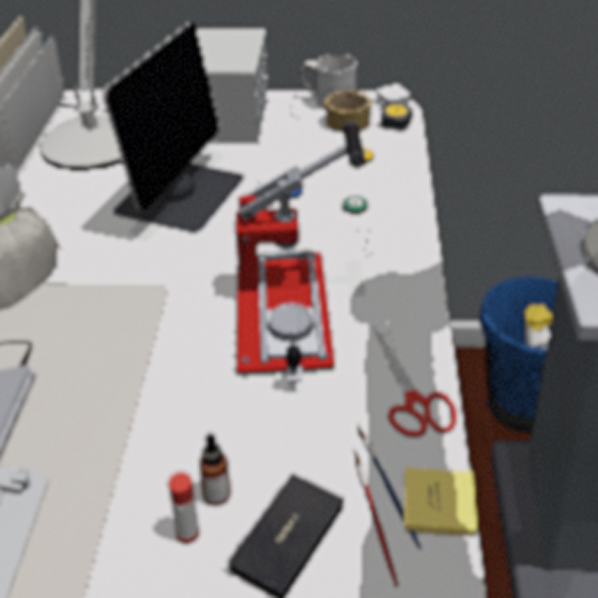

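Top view: the blue badge is at about (362,184), the die at (272,190) and the knob at (250,193). The press is yawed about 7°. I'm going above the die for a wrist look.

Run:
```python
from h import *
print(env.finger_overhang)
tool([.52,.21,.32],[180,0,97])
```

```text
0.017
slide cm [-42.32 -28.21  -7.17]
rot [ 0.   -0.   63.99]
```

```bash
python3 -m pendant '{"fingers":[1,1,1,1,1,1,1,1,1,1,1,1,1,1],"slide":[[0,0,-4],[-4,-3,-7.2],[-8,-5.3,-7.2],[-12,-8,-7.2],[-16,-10.7,-7.2],[-20,-13.3,-7.2],[-24,-16,-7.2],[-28,-18.7,-7.2],[-32,-21.3,-7.2],[-36,-24,-7.2],[-40,-26.7,-7.2],[-42.3,-28.2,-7.2],[-42.3,-28.2,-7.2],[-42.3,-28.2,-7.2]],"delta_rot":[[0,0,0],[0,0,6],[0,0,12],[0,0,18],[0,0,25],[0,0,32],[0,0,39],[0,0,45],[0,0,51],[0,0,57],[0,0,64],[0,0,64],[0,0,64],[0,0,64]]}' 20
cat > w.py <<'E'
from h import *
import sys
p=env.read_camera("wrist"); save(p,sys.argv[1])
Z=dict(badge_blue_center=.007,shuttle_knob=.057,die_floor=.04,lever_grip=.239,press_ram=.083,badge_press=0)
for a in sys.argv[2:]:
    n,z=a.split(":")if ":" in a else (a,Z[a])
    for d in env.place_of(p,n)[:2]: print(n,round(d["confidence"],2),np.round(d["xy"]),np.round(onz(p,d["xy"],float(z)),4))
s=env.sense();print(s["position"],s["tcp_rot"],np.round(s["q"]),s["clock"])
E
python3 w.py w1.png die_floor shuttle_knob lever_grip badge_press press_ram
```

```text
clock: 2.8
position: [0.5199, 0.2098, 0.3202]
tcp_rot: [-180.0, -0.0, 96.9]
contact_force: [-1.0, -0.0, 0.4]
finger_gap: 0.0853
grip_force: 0.0
die_floor 0.71 [339. 173.] [0.5491 0.2014 0.04  ]
shuttle_knob 0.78 [342.  98.] [0.5379 0.2919 0.057 ]
lever_grip 0.74 [226. 360.] [0.4627 0.0824 0.239 ]
badge_press 0.82 [330. 235.] [0.5522 0.0978 0.    ]
[0.51912953 0.2114019  0.32036017] [-1.79996599e+02 -2.02956749e-02  9.71249731e+01] [-23.  14.  -3.  98.   1.  68. -18.] 3.1
```

View pics/w1.png

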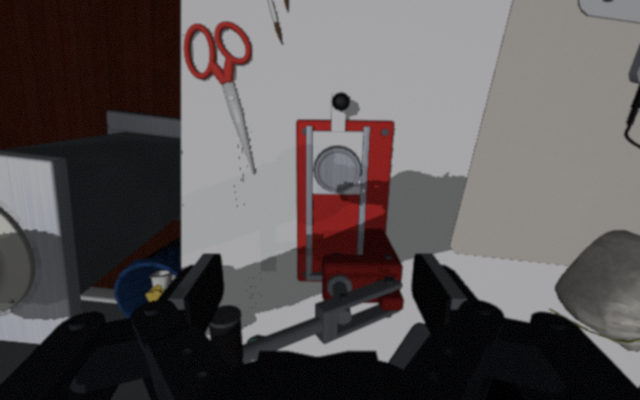

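Wrist view: die ring at about (338,170), knob at (341,101), lever grip at bottom left near (226,335). This fits a yaw of about 7°. Next, the blue badge.

Run:
```python
from h import *
tool([.566,-.19,.18],[180,0,97])
```

```text
slide cm [-40.42  -0.33  14.02]
rot [-0.   -0.02  0.12]
```

```bash
python3 -m pendant '{"fingers":[1,1,1,1,1,1,1,1,1,1,1,1,1,1],"slide":[[-4,0,0],[-8,0,0],[-12,0,0],[-16,0,0],[-20,0,0],[-24,0,0],[-28,-0.3,1],[-31,-0.3,4],[-34,-0.3,7],[-37,-0.3,10],[-40.4,-0.3,13],[-40.4,-0.3,14],[-40.4,-0.3,14],[-40.4,-0.3,14]],"delta_rot":[[0,0,0],[0,0,0],[0,0,0],[0,0,0],[0,0,0],[0,0,0],[0,0,0],[0,0,0],[0,0,0],[0,0,0],[0,0,0],[0,0,0],[0,0,0],[0,0,0]]}'
python3 w.py w2.png badge_blue_center
```

```text
clock: 4.5
position: [0.5666, -0.1896, 0.1807]
tcp_rot: [180.0, -0.0, 97.1]
contact_force: [0.8, 0.4, 0.2]
finger_gap: 0.0852
grip_force: 0.0
badge_blue_center 0.69 [323. 150.] [ 0.5674 -0.1567  0.007 ]
[ 0.56723757 -0.18956696  0.18169972] [1.79865313e+02 3.74113078e-04 9.71418079e+01] [  8.  26.  10. 101.  -5.  53.  28.] 4.6
```

View pics/w2.png

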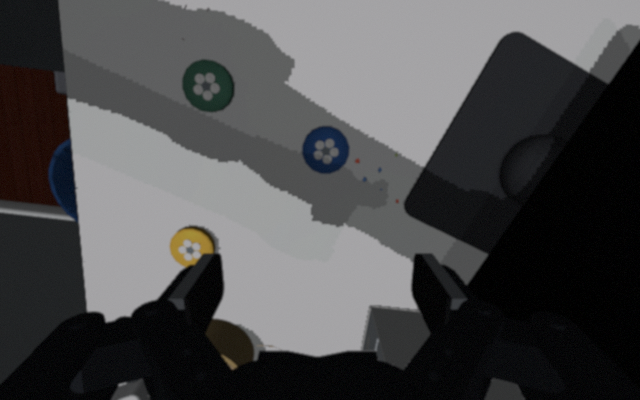

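Run:
```python
from h import *
p=env.read_camera("wrist");f=p["frame"].astype(int)
m=((f[:,:,2]-f[:,:,0]>25)).astype(np.uint8);m[:100]=0;m[200:]=0;m[:,:280]=0;m[:,372:]=0
n,l,st,c=cv2.connectedComponentsWithStats(m);i=1+np.argmax(st[1:,4])
h=cv2.convexHull(np.argwhere(l==i)[:,::-1].astype(np.int32));e=cv2.fitEllipse(h.astype(np.float32))
print(st[i],e, onz(p,e[0],.009), onz(p,e[0],.007))
b=onz(p,e[0],.009);tool([b[0],b[1],.03]);tool([b[0],b[1],.021])
```

```text
[ 302  127   45   45 1141] ((324.28289794921875, 148.98072814941406), (44.762535095214844, 45.20458221435547), 178.3102569580078) [ 0.56966404 -0.15577619  0.009     ] [ 0.56974489 -0.15604269  0.007     ]
slide cm [ 3.35  0.62 15.18]
slide cm [ 3.35  0.62 16.08]
```

```bash
python3 -m pendant '{"fingers":[1,1,1,1,1,1,1,-1,-1,-1,-1,-1],"slide":[[3.3,0.5,3],[3.3,0.5,7],[3.3,0.5,11],[3.3,0.5,14],[3.3,0.5,15.5],[3.3,0.5,16.1],[3.3,0.5,16.1],[3.3,0.5,16.1],[3.3,0.5,16.1],[3.3,0.5,16.1],[3.3,0.5,16.1],[3.3,0.5,16.1]],"delta_rot":[[0,0,0],[0,0,0],[0,0,0],[0,0,0],[0,0,0],[0,0,0],[0,0,0],[0,0,0],[0,0,0],[0,0,0],[0,0,0],[0,0,0]]}' 25
```

```text
clock: 5.85
position: [0.5679, -0.1581, 0.0208]
tcp_rot: [179.9, 0.0, 97.0]
contact_force: [-1.3, -0.2, 5.9]
finger_gap: 0.0423
grip_force: 24.7
```

```bash
python3 -m pendant '{"fingers":[-1,-1,-1,-1,-1,-1,-1,-1,-1,-1,-1,-1,-1,-1,-1,-1,-1,-1],"slide":[[0,0,-2],[0,0,-6],[0,0,-10],[0,0,-14],[0,0,-18],[0,0,-22],[0,0,-26],[4,0,-30],[8,0,-30],[12.5,0,-30],[17,0,-30],[21.5,0,-30],[26,0,-30],[30.5,0,-30],[33,0,-28],[34.7,0,-24],[34.7,0,-20],[34.7,0,-20]],"delta_rot":[[0,0,0],[0,0,0],[0,0,0],[0,0,0],[0,0,0],[0,0,0],[0,0,0],[0,0,0],[0,0,0],[0,0,0],[0,0,0],[0,0,0],[0,0,0],[0,0,0],[0,0,0],[0,0,0],[0,0,0],[0,0,0]]}'
python3 w.py w3.png die_floor shuttle_knob badge_blue_center:.21
```

```text
clock: 7.65
position: [0.5205, 0.1857, 0.2145]
tcp_rot: [-179.4, 0.2, 97.1]
contact_force: [-0.8, -1.0, -1.2]
finger_gap: 0.0424
grip_force: 25.8
die_floor 0.75 [349. 168.] [0.5462 0.2039 0.04  ]
shuttle_knob 0.74 [356.  68.] [0.5371 0.2898 0.057 ]
badge_blue_center 0.94 [318. 261.] [0.5196 0.1923 0.21  ]
[0.52645185 0.18633439 0.22183826] [ 1.79779665e+02 -4.09962235e-02  9.69092150e+01] [-21.  19.  -1. 105.   0.  56. -16.] 7.85
```

View pics/w3.png

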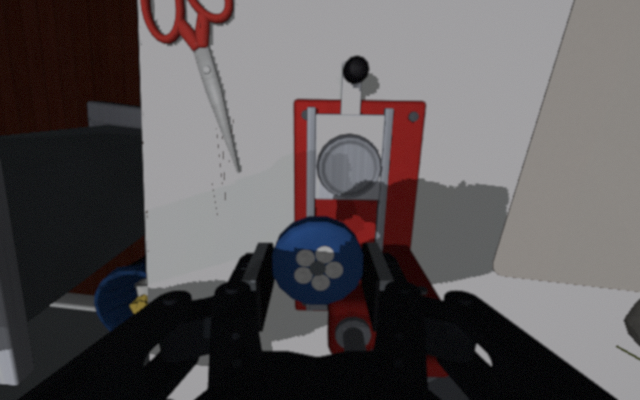

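Wrist view: badge held face up at (318,261), die ring at (349,166), knob at (356,68). The arm was still settling, so I'm measuring again.

```bash
cat > m.py <<'E'
from h import *
s=env.sense();P=s["position"];M=R.from_euler('xyz',s["tcp_rot"],degrees=True)
p=env.read_camera("wrist");f=p["frame"].astype(int)
b=[];D=[]
for d in env.place_of(p,"badge_blue_center")[:1]:
    X=onz(p,d["xy"],P[2]-.014);print("badge net",d["xy"],X,M.inv().apply(X-P)*1000)
m=(f[:,:,2]-f[:,:,0]>25).astype(np.uint8);m[:200]=0;m[:,:240]=0;m[:,400:]=0;m[320:]=0
n,l,st,c=cv2.connectedComponentsWithStats(m);i=1+np.argmax(st[1:,4])
e=cv2.fitEllipse(cv2.convexHull(np.argwhere(l==i)[:,::-1].astype(np.int32)).astype(np.float32))
X=onz(p,e[0],P[2]-.012);print("badge ell",e,X,M.inv().apply(X-P)*1000)
for d in env.place_of(p,"die_floor")[:1]: print("die net",d["xy"],onz(p,d["xy"],.04))
g=cv2.GaussianBlur(p["frame"].mean(2).astype(np.uint8),(3,3),1)
c0=np.array(d["xy"]).astype(int);r=g[c0[1]-50:c0[1]+50,c0[0]-50:c0[0]+50]
c=cv2.HoughCircles(cv2.resize(r,None,fx=4,fy=4,interpolation=2),cv2.HOUGH_GRADIENT_ALT,1.5,4,param1=120,param2=.6,minRadius=60,maxRadius=170)
if c is not None:
    for q in c[0][:6]:
        xy=q[:2]/4+c0-50;print("circ",xy,q[2]/4,onz(p,xy,.0425))
print(P,s["tcp_rot"],env.sense()["position"],s["clock"])
E
python3 m.py
python3 - <<'E'
E
```

```text
badge ell ((316.92803955078125, 261.0649108886719), (85.04409790039062, 91.07024383544922), 95.33248901367188) [0.52581416 0.18890466 0.20983826] [ 2.619725   -0.37001528 12.00054335]
die net [341.7, 166.9] [0.5484865  0.20396829 0.04      ]
[0.52645185 0.18633439 0.22183826] [ 1.79779665e+02 -4.09962235e-02  9.69092150e+01] [0.52611924 0.18651156 0.22151819] 7.85
```

Run:
```python
from h import *
ps=[env.read_camera("wrist") for _ in range(3)]
X=np.mean([onz(p,env.place_of(p,"die_floor")[0]["xy"],.04) for p in ps],0);print(X)
p=ps[-1];f=p["frame"].copy();f=cv2.resize(f[100:230,270:430],None,fx=4.5,fy=4.5,interpolation=2)
t=np.linspace(0,2*np.pi,90)
for r,z,c in((.0295,.0425,(255,0,0)),(.0255,.0425,(0,255,0))):
    q=np.array([proj(p,[X[0]+r*np.cos(a),X[1]+r*np.sin(a),z]) for a in t])
    cv2.polylines(f,[((q-[270,100]+.5)*4.5).astype(np.int32)],True,c,1)
cv2.imwrite("pics/d.png",f[:,:,::-1])
```

```text
[0.54855815 0.20397375 0.04      ]
```

View pics/d.png

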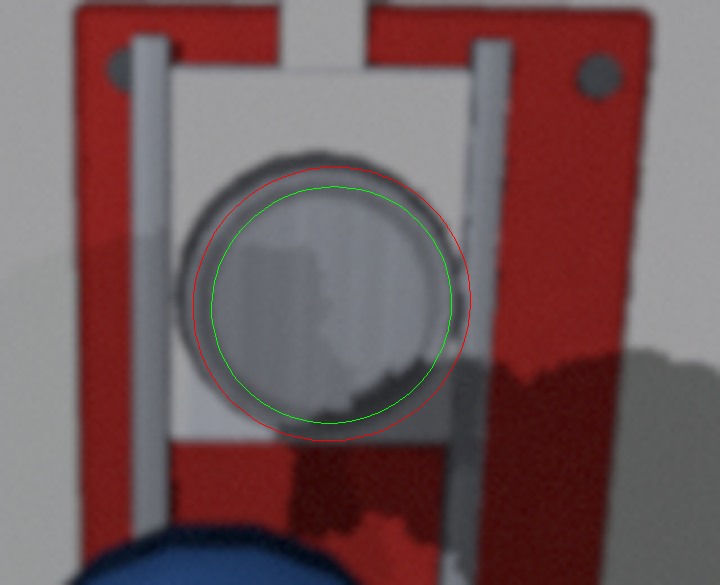

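Overlay: the true ring is centred about 12 px left and 9 px above the network's circle, so the die is at about (0.546,0.2055). Moving above it.

Run:
```python
from h import *
tool([.5466,.203,.078],[180,0,97])
```

```text
slide cm [ 1.36  2.36 14.16]
rot [ 0.03 -0.01 -0.01]
```

```bash
python3 -m pendant '{"fingers":[-1,-1,-1,-1,-1,-1,-1,-1],"slide":[[1.36,2.36,2],[1.36,2.36,6],[1.36,2.36,9],[1.36,2.36,12],[1.36,2.36,13.6],[1.36,2.36,14.1],[1.36,2.36,14.1],[1.36,2.36,14.1]],"delta_rot":[[0,0,0],[0,0,0],[0,0,0],[0,0,0],[0,0,0],[0,0,0],[0,0,0],[0,0,0]]}'
python3 - <<'E'
from h import *
p=env.read_camera("wrist");s=env.sense();P=s["position"];print(P,s["tcp_rot"],s["contact_force"],s["clock"])
f=cv2.resize(p["frame"][60:340,180:480],None,fx=2.1,fy=2.1,interpolation=2)
t=np.linspace(0,2*np.pi,90);X=[.5459,.2056]
for r,z,c in((.0295,.0425,(255,0,0)),(.0255,.0425,(0,255,0)),(.022,P[2]-.0095,(255,255,0))):
    q=np.array([proj(p,[X[0]+r*np.cos(a),X[1]+r*np.sin(a),z]) for a in t])
    cv2.polylines(f,[((q-[180,60]+.5)*2.1).astype(np.int32)],True,c,1)
cv2.imwrite("pics/e.png",f[:,:,::-1])
E
```

```text
clock: 9.1
position: [0.5473, 0.2033, 0.0793]
tcp_rot: [179.9, -0.0, 97.0]
contact_force: [0.6, -0.4, 0.2]
finger_gap: 0.042
grip_force: 25.8
[0.54747251 0.20334586 0.07959827] [ 1.79874915e+02 -3.63849912e-02  9.69858394e+01] [ 0.81755665  0.12528693 -0.35058538] 9.15
```

View pics/e.png

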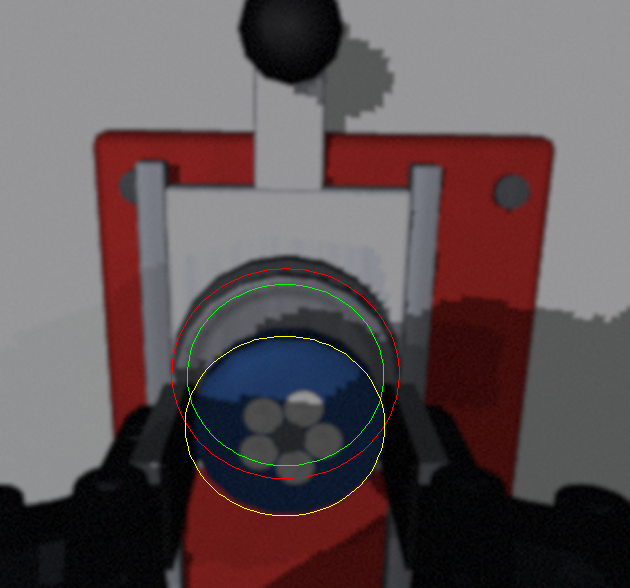

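Overlay: the ring sits about 2–3 mm ahead of my circle in tool +x and the badge about 1.5 mm ahead. I'll correct by +1.2 mm and lower.

```bash
python3 -m pendant '{"fingers":[-1,-1,-1,-1,-1,-1],"slide":[[0.12,0,0.3],[0.12,0,1],[0.12,0,1.5],[0.12,0,1.85],[0.12,0,1.85],[0.12,0,1.85]],"delta_rot":[[0,0,0],[0,0,0],[0,0,0],[0,0,0],[0,0,0],[0,0,0]]}'
```

```text
clock: 9.75
position: [0.5461, 0.2041, 0.0599]
tcp_rot: [-180.0, 0.0, 97.0]
contact_force: [-2.1, -0.2, 3.0]
finger_gap: 0.0421
grip_force: 26.1
```

```bash
python3 -m pendant '{"fingers":[-0.2,0.2,0.5,0.8,0.8,0.8,0.8,0.8,0.8,0.8],"slide":[[0,0,0],[0,0,0],[0,0,0],[0,0,0],[0,0,-1],[-0.5,0,-4],[-1.5,0,-8],[-2,0,-11],[-2,0,-11],[-2,0,-11]],"delta_rot":[[0,0,0],[0,0,0],[0,0,0],[0,0,0],[0,0,0],[0,0,0],[0,0,0],[0,0,0],[0,0,0],[0,0,0]]}'
python3 - <<'E'
from h import *
p=env.read_camera("wrist")
d=env.place_of(p,"badge_blue_center")[0];X=onz(p,d["xy"],.047);print(d,X)
d=env.place_of(p,"shuttle_knob")[0];print(d,onz(p,d["xy"],.057))
s=env.sense();print(s["position"],s["clock"])
f=cv2.resize(p["frame"][20:300,200:480],None,fx=2.1,fy=2.1,interpolation=2)
cv2.imwrite("pics/g.png",f[:,:,::-1])
E
```

```text
clock: 10.75
position: [0.5495, 0.1844, 0.1713]
tcp_rot: [179.8, -0.0, 97.0]
contact_force: [-0.0, 0.2, -1.1]
finger_gap: 0.0769
grip_force: 0.0
{'xy': [315.9, 172.9], 'confidence': 0.7} [0.54590306 0.20524316 0.047     ]
{'xy': [317.1, 58.8], 'confidence': 0.95} [0.53684732 0.28682279 0.057     ]
[0.54774195 0.1842833  0.16872265] 10.9
```

View pics/g.png

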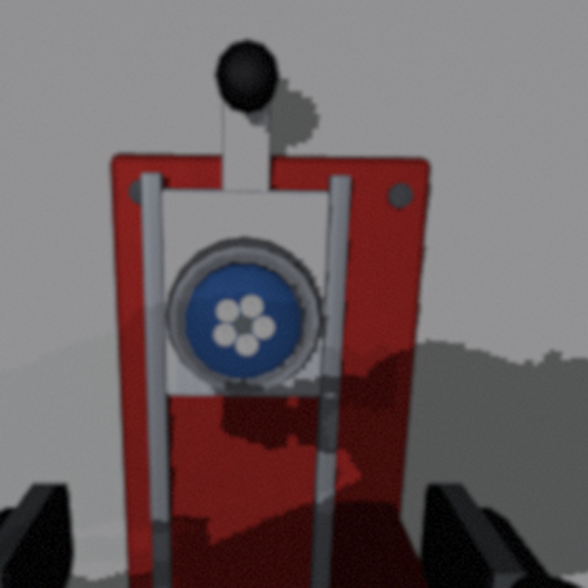

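Picture: badge centre at (244,323), ring centre at about (245,316). I'll check with the heights whether it is seated.

Run:
```python
from h import *
p=env.read_camera("wrist");f=p["frame"].astype(int)
m=(f[:,:,2]-f[:,:,0]>25).astype(np.uint8);m[:120]=0;m[230:]=0;m[:,:270]=0;m[:,360:]=0
n,l,st,c=cv2.connectedComponentsWithStats(m);i=1+np.argmax(st[1:,4])
e=cv2.fitEllipse(cv2.convexHull(np.argwhere(l==i)[:,::-1].astype(np.int32)).astype(np.float32))
print(e,"badge at z.049",onz(p,e[0],.049))
V=np.array(p["view"]);print("cam",-V[:3,:3].T@V[:3,3],"axis",V[2,:3],env.sense()["position"])
ring=lambda u,v:np.array([u/2.1+200-.26,v/2.1+20-.26])
print("ring",onz(p,ring(245,316.5),.0415), [onz(p,ring(*q),.0415) for q in((168,318),(322,318),(245,238),(245,395))])
```

```text
((318.2802734375, 173.18963623046875), (55.39854431152344, 56.32994842529297), 74.6175308227539) badge at z.049 [0.54535079 0.20592658 0.049     ]
cam [0.53884708 0.2578612  0.29330441] axis [ 0.03231386 -0.2846911  -0.95807452] [0.54770232 0.18430977 0.16853001]
ring [0.54379202 0.20635577 0.0415    ] [array([0.51480153, 0.20217038, 0.0415    ]), array([0.57290373, 0.20938796, 0.0415    ]), array([0.54021518, 0.23547248, 0.0415    ]), array([0.54761993, 0.17519514, 0.0415    ])]
```

Badge is seated: its offset from the ring is under about 1.5 mm. Closing the fingers and going behind the knob.

Run:
```python
from h import *
tool([.533,.322,.066],[180,0,97])
```

```text
slide cm [13.85  0.25 10.25]
rot [-0.14  0.02  0.02]
```

```bash
python3 -m pendant '{"fingers":[-1,-1,-1,-1,-1,-1,-1,-1,-1,-1],"slide":[[3.5,0.2,0],[7,0.2,0],[10.5,0.2,0],[13.8,0.2,0],[13.8,0.2,2],[13.8,0.2,5],[13.8,0.2,8],[13.8,0.2,10],[13.8,0.2,10.2],[13.8,0.2,10.2]],"delta_rot":[[0,0,0],[0,0,0],[0,0,0],[0,0,0],[0,0,0],[0,0,0],[0,0,0],[0,0,0],[0,0,0],[0,0,0]]}' 40
python3 - <<'E'
from h import *
s=env.sense();print(s["finger_gap"],s["contact_force"])
p=env.read_camera("wrist")
for n,z in(("shuttle_knob",.057),("die_floor",.04),("badge_blue_center",.047)):
    for d in env.place_of(p,n)[:1]:print(n,d,onz(p,d["xy"],z))
tool([.545,.2,.066],[180,0,97])
E
```

```text
clock: 11.95
position: [0.5331, 0.3212, 0.0667]
tcp_rot: [-179.9, 0.1, 97.0]
contact_force: [0.7, 0.8, 0.4]
finger_gap: 0.0004
grip_force: 0.0
0.00036129199202131575 [0.68294592 0.80807264 0.42085582]
shuttle_knob {'xy': [319.9, 324.5], 'confidence': 0.73} [0.53800433 0.2906425  0.057     ]
slide cm [-12.25  -0.48   0.31]
rot [ 0.12 -0.06 -0.01]
```

```bash
python3 -m pendant '{"fingers":[-1,-1,-1,-1,-1,-1,-1,-1,-1,-1,-1,-1,-1,-1,-1,-1,-1,-1,-1,-1],"slide":[[-0.4,0,0],[-0.8,0,0],[-1.1,0,0],[-1.5,0,0],[-2,0,0],[-2.6,0,0],[-3.2,0,0],[-3.8,0,0],[-4.4,0,0],[-5,0,0],[-5.6,0,0],[-6.2,0,0],[-6.8,0,0],[-7.4,0,0],[-8,0,0],[-8.6,0,0],[-9.2,0,0],[-9.8,0,0],[-10.2,0,0],[-10.4,0,0]],"delta_rot":[[0,0,0],[0,0,0],[0,0,0],[0,0,0],[0,0,0],[0,0,0],[0,0,0],[0,0,0],[0,0,0],[0,0,0],[0,0,0],[0,0,0],[0,0,0],[0,0,0],[0,0,0],[0,0,0],[0,0,0],[0,0,0],[0,0,0],[0,0,0]]}'
```

```text
clock: 14.15
position: [0.5467, 0.2174, 0.0677]
tcp_rot: [-180.0, 0.0, 96.9]
contact_force: [-1.7, 2.2, -0.4]
finger_gap: -0.0001
grip_force: 1.0
```

```bash
python3 -m pendant '{"fingers":[-1,-1,-1,-1,-1,-1],"slide":[[-0.4,0,0],[-0.7,0,0],[-1.0,0,0],[-1.3,0,0],[-1.4,0,0],[-1.4,0,0]],"delta_rot":[[0,0,0],[0,0,0],[0,0,0],[0,0,0],[0,0,0],[0,0,0]]}'
```

```text
clock: 14.75
position: [0.5486, 0.2038, 0.0678]
tcp_rot: [180.0, 0.0, 97.0]
contact_force: [0.7, -0.1, -0.1]
finger_gap: 0.0001
grip_force: 0.2
```

```bash
python3 -m pendant '{"fingers":[-1,-1,-1,-1,-1,-1],"slide":[[-0.2,0,0],[-0.4,0,0],[-0.6,0,0],[-0.8,0,0],[-0.8,0,0],[-0.8,0,0]],"delta_rot":[[0,0,0],[0,0,0],[0,0,0],[0,0,0],[0,0,0],[0,0,0]]}'
python3 - <<'E'
from h import *
for c in("wrist","side","top"):
    p=env.read_camera(c)
    for n,z in(("shuttle_knob",.057),("lever_grip",.239)):
        for d in env.place_of(p,n)[:1]:print(c,n,d,onz(p,d["xy"],z))
E
```

```text
clock: 15.35
position: [0.5495, 0.1967, 0.0679]
tcp_rot: [180.0, -0.0, 97.0]
contact_force: [-0.1, 3.4, -0.5]
finger_gap: 0.0001
grip_force: 1.3
side shuttle_knob {'xy': [304.2, 255.0], 'confidence': 0.65} [0.55287882 0.16017894 0.057     ]
side lever_grip {'xy': [332.7, 192.0], 'confidence': 0.68} [0.46533207 0.07830145 0.239     ]
top shuttle_knob {'xy': [277.6, 190.8], 'confidence': 0.59} [0.54223663 0.17616098 0.057     ]
top lever_grip {'xy': [298.5, 207.4], 'confidence': 0.88} [0.46971469 0.08524168 0.239     ]
```

Still moving with it; push on gently until the force rises.

```bash
python3 -m pendant '{"fingers":[-1,-1,-1,-1,-1,-1],"slide":[[-0.2,0,0],[-0.4,0,0],[-0.6,0,0],[-0.8,0,0],[-0.8,0,0],[-0.8,0,0]],"delta_rot":[[0,0,0],[0,0,0],[0,0,0],[0,0,0],[0,0,0],[0,0,0]]}'
```

```text
clock: 16.4
position: [0.5494, 0.1962, 0.0681]
tcp_rot: [179.9, -0.5, 97.3]
contact_force: [-1.8, 17.3, -4.1]
finger_gap: 0.0001
grip_force: 8.4
```

Stopped at 17 N after about 112 mm of travel: fully in. Back off, rise and go above the lever grip.

```bash
python3 -m pendant '{"fingers":[-1,-1,-1,-1,-1,-1,-1,-1,-1,-1],"slide":[[1,0,0],[3,0,-1],[4,0,-5],[4,0,-10],[4,0,-14.5],[4,0,-19],[4,0,-23],[4,0,-24],[4,0,-24],[4,0,-24]],"delta_rot":[[0,0,0],[0,0,0],[0,0,0],[0,0,0],[0,0,0],[0,0,0],[0,0,0],[0,0,0],[0,0,0],[0,0,0]]}'
python3 w.py w5.png shuttle_knob lever_grip badge_press
python3 -c "
from h import *
tool([.463,.0785,.29],[180,0,97])"
```

```text
clock: 17.4
position: [0.5448, 0.227, 0.3063]
tcp_rot: [-179.9, 0.1, 96.9]
contact_force: [-1.2, 0.4, -0.2]
finger_gap: 0.0
grip_force: 0.0
shuttle_knob 0.67 [317. 207.] [0.5497 0.1788 0.057 ]
badge_press 0.76 [314. 248.] [0.555  0.0961 0.    ]
[0.5445282  0.22763255 0.3057163 ] [-1.79799909e+02  7.15084623e-02  9.69835182e+01] [-23.  18.  -3.  94.   1.  68. -19.] 17.6
slide cm [-13.81  -9.9    1.62]
rot [-0.2   0.07 -0.02]
```

View pics/w5.png

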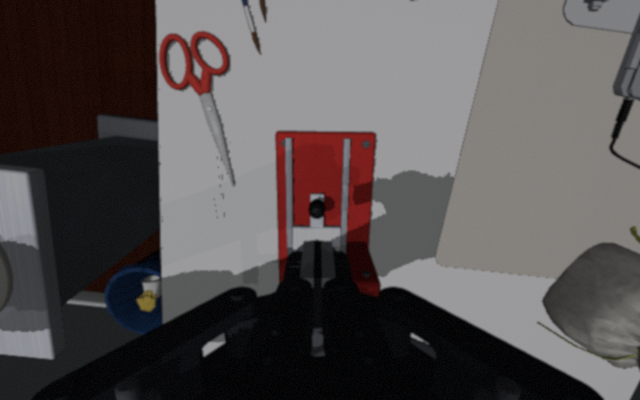

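```bash
python3 -m pendant '{"fingers":[-1,-1,-1,-1,-1,-1,-1,-1],"slide":[[-3,-2.3,0],[-6,-4.6,0],[-9,-7,0],[-12,-9,0.5],[-13.8,-9.9,1],[-13.8,-9.9,1.5],[-13.8,-9.9,1.6],[-13.8,-9.9,1.6]],"delta_rot":[[0,0,0],[0,0,0],[0,0,0],[0,0,0],[0,0,0],[0,0,0],[0,0,0],[0,0,0]]}'
python3 - <<'E'
from h import *
for c in("wrist","side"):
    p=env.read_camera(c)
    for d in env.place_of(p,"lever_grip")[:1]:print(c,d,onz(p,d["xy"],.239))
    s=env.sense()
    print(s["position"],proj(p,s["position"]+np.array([0,0,-.017])))
save(p,"s6.png");f=cv2.resize(p["frame"][120:300,230:400],None,fx=3.3,fy=3.3,interpolation=2);cv2.imwrite("pics/s6.png",f[:,:,::-1])
E
```

```text
clock: 18.4
position: [0.464, 0.0803, 0.2913]
tcp_rot: [-179.9, -0.0, 97.1]
contact_force: [-0.0, 0.6, -0.5]
finger_gap: 0.0
grip_force: 0.0
wrist {'xy': [318.6, 231.6], 'confidence': 0.68} [0.46440517 0.08126357 0.239     ]
[0.46422162 0.08039891 0.29161407] [318.17751759 261.22687556]
side {'xy': [333.0, 191.0], 'confidence': 0.92} [0.46443171 0.07227278 0.239     ]
[0.46421487 0.08008387 0.29178164] [333.16640786 182.06039881]
```

View pics/s6.png

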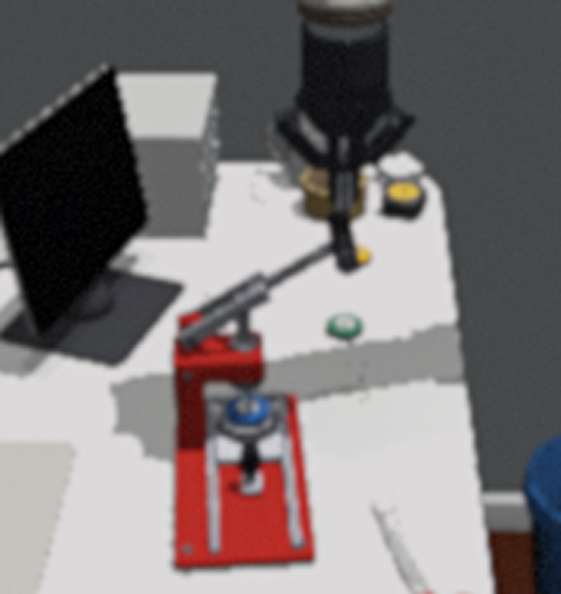

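Side view: badge in the die under the ram, at about (247,408) in the crop, and the closed fingers right above the lever grip. Pressing along the arc.

```bash
python3 -m pendant '{"fingers":[-1,-1,-1,-1,-1,-1,-1,-1,-1,-1,-1,-1,-1,-1,-1,-1,-1,-1],"slide":[[0,0,1.2],[0,0,2.2],[0,-0.3,3],[0,-0.7,3.8],[0,-1.1,4.6],[0,-1.5,5.5],[0,-1.8,6.4],[0,-2,7.3],[0,-2.2,8.2],[0,-2.3,9],[0,-2.4,9.8],[0,-2.5,10.6],[0,-2.5,11.3],[0,-2.5,11.8],[0,-2.5,12.3],[0,-2.5,12.6],[0,-2.5,12.8],[0,-2.5,12.8]],"delta_rot":[[0,0,0],[0,0,0],[0,0,0],[0,0,0],[0,0,0],[0,0,0],[0,0,0],[0,0,0],[0,0,0],[0,0,0],[0,0,0],[0,0,0],[0,0,0],[0,0,0],[0,0,0],[0,0,0],[0,0,0],[0,0,0]]}'
python3 - <<'E'
from h import *
p=env.read_camera("side")
for d in env.place_of(p,"lever_grip")[:1]:print(d,onz(p,d["xy"],.141))
s=env.sense();print(s["position"],s["contact_force"])
E
```

```text
clock: 20.4
position: [0.4388, 0.0761, 0.1677]
tcp_rot: [-179.9, -0.0, 97.0]
contact_force: [-19.5, -3.5, 50.3]
finger_gap: 0.0002
grip_force: 25.6
{'xy': [338.0, 220.0], 'confidence': 0.61} [0.44771561 0.08688847 0.141     ]
[0.4388508  0.07607513 0.16772451] [-18.89275957  -3.51810896  50.08253597]
```

```bash
python3 -m pendant '{"fingers":[-1,-1,-1,-1,-1],"slide":[[0,0.1,-0.15],[0,0.3,-0.25],[0,0.5,-0.25],[0,0.5,-0.25],[0,0.5,-0.25]],"delta_rot":[[0,0,0],[0,0,0],[0,0,0],[0,0,0],[0,0,0]]}'
python3 - <<'E'
from h import *
p=env.read_camera("side");f=cv2.resize(p["frame"][120:300,230:400],None,fx=3.3,fy=3.3,interpolation=2);cv2.imwrite("pics/s7.png",f[:,:,::-1])
s=env.sense();print(s["position"],s["contact_force"])
E
```

```text
clock: 21.0
position: [0.4391, 0.0761, 0.1681]
tcp_rot: [-179.4, 0.0, 97.0]
contact_force: [-24.8, -4.2, 44.2]
finger_gap: 0.0002
grip_force: 22.5
[0.43910626 0.07610686 0.16803291] [-25.90399178  -2.6332306   44.31310719]
```

View pics/s7.png

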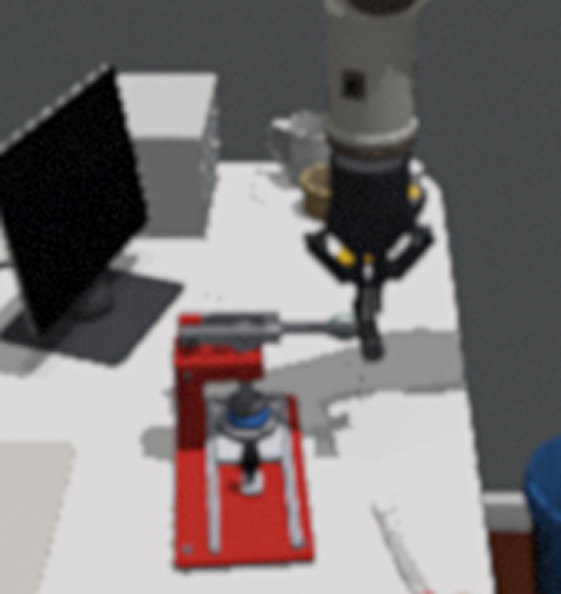

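Side view: lever slightly below level, ram on the badge, fingers on the grip. I'll relieve the sideways load a little for safety.

```bash
python3 -m pendant '{"fingers":[-1,-1,-1,-1,-1,-1,-1],"slide":[[0,-0.3,-0.1],[0,-0.6,-0.2],[0,-0.9,-0.3],[0,-0.9,-0.3],[0,-0.9,-0.3],[0,-0.9,-0.3],[0,-0.9,-0.3]],"delta_rot":[[0,0,0],[0,0,0],[0,0,0],[0,0,0],[0,0,0],[0,0,0],[0,0,0]]}'
```

```text
clock: 21.75
position: [0.4378, 0.076, 0.1704]
tcp_rot: [179.7, -0.0, 97.0]
contact_force: [0.8, -0.4, 6.1]
finger_gap: 0.0001
grip_force: 2.9
```

```bash
python3 -m pendant '{"fingers":[-1,-1,-1,-1,-1,-1,-1],"slide":[[0,0,0.1],[0,0,0.2],[0,0,0.3],[0,0,0.3],[0,0,0.3],[0,0,0.3],[0,0,0.3]],"delta_rot":[[0,0,0],[0,0,0],[0,0,0],[0,0,0],[0,0,0],[0,0,0],[0,0,0]]}'; python3 -c "
from h import *
env.read_camera('side');env.read_camera('side')
s=env.sense();print(s['position'],s['contact_force'],s['joint_vel'].max())"
```

```text
clock: 22.45
position: [0.438, 0.076, 0.1692]
tcp_rot: [179.7, -0.0, 97.0]
contact_force: [-5.0, -2.1, 24.7]
finger_gap: -0.0
grip_force: 12.6
[0.43796101 0.0760319  0.16917982] [-5.24736848 -0.88112585 24.27017882] 0.04204466418686786
```

Steady 24 N against the stop.

```bash
python3 -c "
from bench import env
print(env.finish_job())"
```

```text
the job is handed in; nothing more can be done
None
```

I handed the job in with the blue badge face up in the die, the shuttle pushed in to its stop, and the lever held down at about 24 N; the hand-in gave no verdict.

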